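# Move the tape roll from the lockable hook to the bench dispenser

### The arm

A 6-joint arm with a two-finger parallel gripper is mounted at the origin on the work surface; the furniture and walls round the work are solid. World frame = base frame: x ahead of the robot, y to its left, z up, the work surface at z = 0. Lengths are in m, angles in rad, forces in N, time in s.
With the tool pointing down it reaches from about 0.35 to 0.775 m from the base axis. Payload 5.5 kg.
Tool frame: the origin (TCP) lies at the very end of the fingers, on their centre line; the grasp point (between the pads) lies env.hold_point_z behind it (env.hold_point_z is the distance from the TCP to the grasp point, in m); z points along the fingers, y is the line along which they close (so a half turn about z gives the same grasp; the last joint's range is limited). The gripper opens to 85 mm and grips with 20 to 120 N. Pads are 22 mm wide; open, the fingers measure 114 mm over their backs; the gripper's body (76 mm by 85 mm) begins 54 mm behind the grasp point. The pads swing forward as they close: fully open they stand 13 mm farther back than shut.
Start: joints at [1.009, 0.313, 0.046, 1.304, 0, 1.431], TCP at [0.235, 0.525, 0.231] pointing down, gripper open.
Joint ranges: [-2.76, 2.76], [-0.86, 1.69], [-1.03, 1.26], [-2.2, 2.34], [-1.47, 1.5], [-3.14, 3.14]. Speed limits (rad/s): [2.57, 2.57, 3.14, 3.14, 3.14, 3.14].

### API

Orientations are given as a unit quaternion [w, x, y, z].
In Python, from workcell import env gives the robot as it stands.
- The arm moves only by the tool carry_out, never from a script. Its argument "steps" is a list of rows, each a list of 3 entries, a list of its own where there are three numbers: the turn, a rotation vector about the tool's x, y, z in degrees, then the shift along the tool's x, y, z in cm, then the closure in counts, from 0 (fully open) to 255 (shut). A call has exactly 8 rows; each row is the pose to reach, as a shift and turn from the pose commanded when the call began, along the tool's axes at that moment; what a row does not reach only later rows make up. A row lasts 1/8 s, in which the tool goes at most 62.5 mm and 10.7 degrees, less where a joint would pass 70% of its speed; a pose out of reach is approached as far as the arm can. A call with a gripper value outside its range is refused whole. The fingers move at their own pace and stop on an object; "force" is the grip in N (left out, the last holds). Time passes only in rows, so rows that repeat a pose let the fingers close, or fill a call up. It gives the time, the measured TCP pose, the force, the opening and the grip force at its end, in the units of the state.
- env.get_state(): the state, without advancing time (a new reading comes with each control period).
- env.read_camera(name): name is "scene" or "top"; returns (picture, depth): 384x512x3 uint8, red, green, blue; 384x512 float32, m along the optical axis (not along the pixel's ray), 0 where there is no reading.
- env.get_calibration(name): a dict with "fx", "fy", "cx", "cy" (pixels), "origin" and "orientation" of the camera in the world. Camera axes: x right, y up, looking along -z (the intrinsics and any distortion apply to the point x, -y, -z); pixel columns grow to the right and rows downward; lengths in m; the calibration is good to about 2 mm. A picture is of the moment at which its call begins. get_calibration takes no time and is no camera call.
- env.hand_in(): hands the job in; it is judged then, once.
The state is a dict: "clock": time; "joint_pos": joint angles; "qvel": joint speeds; "tau": joint torques, N m; "tcp_pos": TCP position; "orientation": TCP orientation; "wrist_force": force on the tool from outside, world axes, zero at the start; "ft_torque": the same for the moment, N m; "finger_gap": finger opening in m; "grip_force": force on a finger pad.
Only numpy, scipy, OpenCV 4.12 (cv2) and the standard library are available. Lean on these libraries where they do the work, as an engineer would, in place of code of your own. Each camera call takes 0.05 s, during which the arm holds its last target. There are 200 camera calls.

### The job

Push the sprung keeper of the hook open until it snaps over, take the roll of masking tape off the hook and lower it gently into the blue dispenser so that it stands fully home on the rollers between the cheeks. Then snap the keeper shut again over the empty hook and let go of everything, leaving the black tape, the tin and the blue module where they are.

Things in the scene. Friction and masses are not known exactly. Their poses are not given: they have to be found in the camera images.
- stand: grey-based steel lamp stand with a lockable hook, fixed to the bench. Origin on the bench under the middle of the hook's rod; x to its back (its front faces -x), y along the rod to its free end, z up; offsets below are mm in this frame. Base plate x -40 to 85, y -75 to 45, 12 high; post 14 in diameter at x 71, y -29; a 10 mm round arm at z 165 runs from the post forward along y -29 to the rod.
- hood_edge (a point): middle of the lower front edge of the lamp hood, at x -20, y -10, z 322. The flat hood covers the hook: x -20 to 95, y -110 to 90, z 320 to 340, so a gripper cannot come straight down onto hook, keeper or roll: come from the front (-x) with the tool tilted 30 to 45 degrees from vertical.
- hook_mid (a point): top of the middle of the hook's rod (x 0, y 0, z 170). Rod 10 in diameter along y from -29 to 29, free for the roll between y -24 and 24.
- hook_tip (a point): top of the hook's upturned tip, 10 in diameter, at x 0, y 29, z 185. The roll comes off by being lifted about 32 mm (at least 20, at most 50) and then moved along the stand's +y until it is past the tip (70 mm).
- hook_pivot (a point): the keeper's vertical pin, at x 0, y -29, z 191 in the stand's frame
- keeper (a joint): keeper angle, rad: 0 shut, 1.55 fully open. A bell crank that turns in the horizontal plane about the pin at hook_pivot; opening is clockwise seen from above. An over-centre spring (0.09 N m at the ends, none at the middle) holds it at either end; pushed past the middle (0.775) it snaps over by itself and stays. Shut, its red arm bars the hook's mouth 4 mm above the roll; it cannot be lifted.
- red_tab (a point): middle of the keeper's upright red tab, 6 thick, 26 long, 26 high (z 191 to 217), 32 mm from the pin on the red arm (63 long). Shut, the arm points along the stand's +y and the tab's broad face looks to the front: push it along the stand's +x by about 40 mm, 27 mm from the pin, to open the keeper. Open, the arm points to +x.
- yellow_tab (a point): middle of the upright yellow tab, 6 thick, 26 long, 26 high (z 191 to 217), 32 mm from the pin on the yellow arm (46 long). Keeper shut: that arm points to the stand's +x. Keeper open: it points along -y, the tab's broad face to the front: push it along the stand's +x by about 40 mm, 27 mm from the pin, to shut the keeper.
- roll: roll of cream masking tape, 93 outer diameter, 66 hole (wall 13), 24 wide, about 90 g, loose; it hangs on the rod by its hole, its middle about 33 below hook_mid. Origin in the centre of one flat face, z along the roll's axis.
- roll_centre (a point): the middle of the roll (in the centre of the hole, half way through its width)
- dispenser: blue tape dispenser fixed to the bench, 150 x 56; origin on the bench under its middle, x along it, y across. Two cheeks along x (104 long, tops at z 48, flared) leave a slot 34 wide for the roll, which stands in it with its axis along y on 10 mm rollers at x -30 and 30, axes at z 13. Cutter block, 38 high, at x -72 to -60. Tall fixed bottles stand close past its far end (+x).
- seat (a point): where the roll's middle is when the roll is home in the dispenser (x 0, y 0, z 55 in its frame)
- tape_black: black tape roll, 65 diameter, 18 high, loose bystander; origin under its middle
- flux_tin: round tin, 55 diameter, 24 high, loose bystander; origin under its middle
- blue_module: small blue circuit module, 58 x 30 x 18, loose bystander; origin under its middle
Things that resemble listed ones, but are neither listed nor needed, are in the scene too. What is shaped like the roll but pink or red is not meant.

How it is judged:
By the outcome, as a careful person would: the job done as asked, in the order asked, and still so for the second after the job is handed in, with the robot touching nothing.
It also fails if it takes over 51 s, if anything falls off the work surface, if the arm or the gripper's body presses on something with over 40 N, if the wrist force passes 120 N, or if a joint passes its speed limit or range.

## Working session

There is one attempt and no reset: what is moved stays moved. The work goes in short steps, Python scripts to look and compute and a tool call to move; the robot and the scene stay as the last step left them, time stands still between calls to the robot, and variables do not carry over. Pictures are saved under pics/ and viewed, at most 10 in all, crops included, and the job is handed in when it is done.

Besides the shell and the picture viewer there is one more tool, called after "Emit:" as a command line: name --argument value ..., lists and objects as JSON in quotes. carry_out: Moves the arm, as the interface text tells. Its arguments: {"type":"object","properties":{"steps":{"type":"array","items":{"type":"array"}},"force":{"type":"number"}},"required":["steps"]}

```bash
mkdir -p pics; ls; cat > h.py <<'E'
import numpy as np, cv2, sys
from scipy.spatial.transform import Rotation as R
from workcell import env
def q2R(q): return R.from_quat([q[1],q[2],q[3],q[0]]).as_matrix()
def cam(n):
    im,d=env.read_camera(n); return im,d,env.get_calibration(n)
def pts(d,c):
    v,u=np.mgrid[0:d.shape[0],0:d.shape[1]]
    P=np.stack([(u-c['cx'])/c['fx']*d,-(v-c['cy'])/c['fy']*d,-d],-1)
    return P@q2R(c['orientation']).T+np.array(c['origin'])
E
python3 - <<'E'
from h import *
for n in('scene','top'):
    im,d,c=cam(n); print(n,c); cv2.imwrite(f'pics/{n}0.png',cv2.resize(im[:,:,::-1],(800,600))); np.savez(f'{n}0.npz',im=im,d=d,P=pts(d,c))
print(env.hold_point_z,env.get_state())
E
```

```text
pics
scene {'fx': 450.776253545965, 'fy': 450.776253545965, 'cx': 249.5184465578082, 'cy': 187.87355964686697, 'origin': array([-0.60986106, -0.57891457,  1.17917725]), 'orientation': array([ 0.79453169,  0.36491016, -0.20784696, -0.43858821])}
top {'fx': 346.4156356207029, 'fy': 346.4156356207029, 'cx': 251.7668644725387, 'cy': 191.36767758815157, 'origin': array([ 0.15220297, -0.01362216,  1.06199021]), 'orientation': array([ 0.7130509 ,  0.08379412, -0.07790225, -0.69171396])}
0.0187 {'clock': 0.1, 'joint_pos': array([1.00942379e+00, 3.13925993e-01, 4.51410519e-02, 1.30361071e+00,
       1.26354461e-06, 1.43121344e+00]), 'qvel': array([-0.0008383 , -0.00244363,  0.00328836,  0.00044579, -0.00076111,
       -0.00075666]), 'tau': array([ 2.74660189e-03, -4.81724346e+01,  2.99245155e+01,  1.27028799e-02,
       -6.74884404e-05, -1.62009098e-05]), 'tcp_pos': array([0.23516663, 0.52423333, 0.23051747]), 'orientation': array([-2.75154905e-04,  2.09334918e-01,  9.77843675e-01, -7.50833698e-04]), 'wrist_force': array([-0.24785314,  0.19395912, -0.62039768]), 'ft_torque': array([ 0.03352407, -0.05592765,  0.03666194]), 'grip_force': 0.0, 'finger_gap': 0.08535337452636205}
```

View pics/scene0.png

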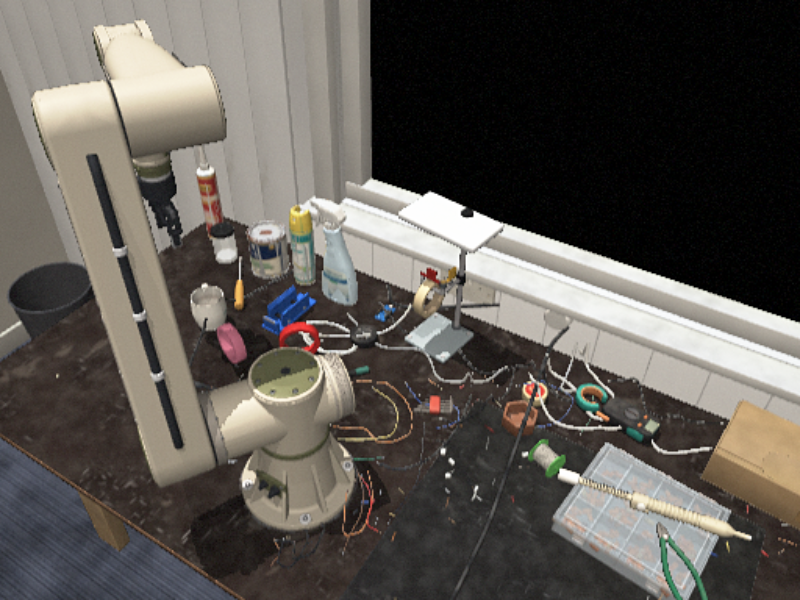

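View pics/top0.png

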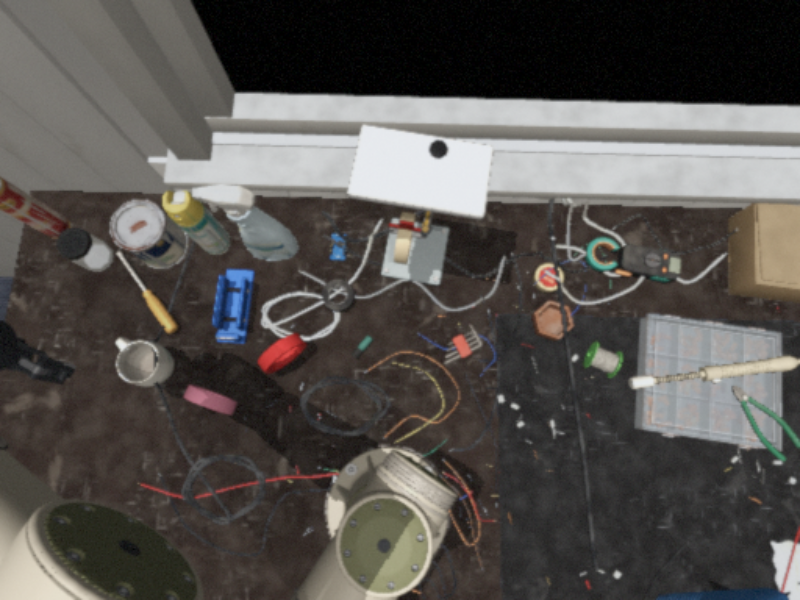

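The scene view shows the stand at about (440,330) px, with the cream roll at (428,297), the red keeper above it and the hood over them. The blue dispenser is at (288,310) and the blue module at (385,312). The top view shows the hood at (420,170), the roll at (402,250), the dispenser at (233,305) and the bottles at its far end.

```bash
cat > m.py <<'E'
from h import *
def mask(P,d,zlo,zhi,x,y):
    return (d>0)&(P[...,2]>zlo)&(P[...,2]<zhi)&(P[...,0]>x[0])&(P[...,0]<x[1])&(P[...,1]>y[0])&(P[...,1]<y[1])
def big(m):
    n,l,s,_=cv2.connectedComponentsWithStats(m.astype(np.uint8)); return l==1+np.argmax(s[1:,4])
def rect(Q): 
    r=cv2.minAreaRect((Q[:,:2]*1000).astype(np.float32)); return r, Q[:,2].mean()
for n in('top','scene'):
    z=np.load(n+'0.npz'); im,d,P=z['im'],z['d'],z['P']
    hsv=cv2.cvtColor(im,cv2.COLOR_RGB2HSV).astype(int); H,S,V=hsv[...,0],hsv[...,1],hsv[...,2]
    A=mask(P,d,.325,.355,(.3,.75),(-.3,.3)); m=big(A); print(n,'hood',rect(P[m]),m.sum())
    print(cv2.boxPoints(rect(P[m])[0]).round(0).tolist())
    A=mask(P,d,.005,.022,(.3,.7),(-.2,.15))&(S<60)&(V>90); m=big(A);print('base',rect(P[m]),m.sum()); print(cv2.boxPoints(rect(P[m])[0]).round(0).tolist())
    A=(H>100)&(H<125)&(S>140)&(V>80)&mask(P,d,-.02,.08,(.2,.7),(0,.6)); 
    l,lab,s,cc=cv2.connectedComponentsWithStats(A.astype(np.uint8))
    for i in range(1,l):
        if s[i,4]>40: 
            Q=P[lab==i]; print('blue',s[i],rect(Q),Q[:,2].max())
            T=Q[Q[:,2]>.042]
            if len(T)>20: print('  top',rect(T))
    A=(H>12)&(H<28)&(S>50)&(S<160)&(V>120)&mask(P,d,.08,.19,(.3,.7),(-.2,.2)); 
    Q=P[big(A)];print('roll',Q.mean(0),Q.min(0),Q.max(0),len(Q))
    A=((H<8)|(H>172))&(S>130)&mask(P,d,.17,.24,(.3,.7),(-.2,.2));Q=P[A];print('red',Q.mean(0),Q.min(0),Q.max(0),len(Q))
    A=(H>18)&(H<32)&(S>160)&mask(P,d,.17,.24,(.3,.7),(-.2,.2));Q=P[A];print('yel',len(Q),Q.mean(0) if len(Q) else 0)
E
python3 m.py
```

```text
top hood (((515.8658447265625, -38.21045684814453), (199.94183349609375, 115.88499450683594), 81.5910873413086), np.float64(0.33936028262336876)) 4180
[[444.0, -129.0], [559.0, -146.0], [588.0, 52.0], [473.0, 69.0]]
base (((494.61419677734375, -40.006736755371094), (120.73109436035156, 134.15753173828125), 82.4400634765625), np.float64(0.011438228364991069)) 991
[[420.0, -91.0], [553.0, -109.0], [569.0, 11.0], [436.0, 29.0]]
blue [136 172  27  48 785] (((378.0859680175781, 317.53271484375), (59.98209762573242, 151.14111328125), 86.12175750732422), np.float64(0.01929468855009034)) 0.052805723684137496
  top (((376.85858154296875, 317.2864685058594), (53.107852935791016, 99.18929290771484), 88.15701293945312), np.float64(0.04640242936997554))
roll [ 0.45669655 -0.01564294  0.16642546] [ 0.43635338 -0.02848219  0.0969958 ] [ 0.48948732 -0.00343291  0.18973557] 150
red [ 0.47980976 -0.01871343  0.20476507] [ 0.47441096 -0.04250991  0.19175262] [0.48627    0.00816504 0.21966573] 59
yel 0 0
scene hood (((512.9194946289062, -37.38993835449219), (205.56854248046875, 121.21858978271484), 80.5
[... 240 characters left out ...]
0.011464011871481307)) 720
[[418.0, -90.0], [546.0, -115.0], [570.0, 7.0], [441.0, 32.0]]
blue [168 182  34  32 491] (((374.0980224609375, 317.53143310546875), (61.91219711303711, 152.5944366455078), 86.51470184326172), np.float64(0.023243316532116684)) 0.052094421298994886
  top (((373.0148620605469, 318.09649658203125), (56.005794525146484, 99.11986541748047), 85.11093139648438), np.float64(0.04660884833852225))
roll [ 0.46697029 -0.01759296  0.1384423 ] [ 0.42966414 -0.03417434  0.08973945] [0.52106117 0.00258786 0.18202702] 201
red [ 0.47763832 -0.01910367  0.19979694] [ 0.47118396 -0.0390929   0.17885737] [0.48521012 0.00724368 0.21656296] 52
yel 34 [ 0.50302598 -0.05754606  0.20315159]
```

```bash
cat > g.py <<'E'
from h import *
O=np.array([478.,-22.5,0]); YAW=-8.5
D=np.array([376.,317.5,0]); DYAW=-4.0
def pose(p,tilt,frame='s'):
    o,y=(O,YAW) if frame=='s' else (D,DYAW)
    Rz=R.from_euler('z',y,degrees=True)
    t=np.radians(tilt); s,c=np.sin(t),np.cos(t)
    M=np.array([[-c,0,s],[0,1,0],[-s,0,-c]])
    return (o+Rz.apply(p))/1000, Rz*R.from_matrix(M)
def rel(*targets,base=None):
    if base is None:
        s=env.get_state(); base=(np.array(s['tcp_pos']),R.from_matrix(q2R(s['orientation'])))
        print('t',s['clock'],'F',s['wrist_force'].round(1),'gap',round(s['finger_gap'],4),'q',s['joint_pos'].round(2))
        for o,y,n in((O,YAW,'stand'),(D,DYAW,'disp')):
            print(n,R.from_euler('z',y,degrees=True).inv().apply(base[0]*1000-o).round(1),end=' ')
        print('z',base[1].apply([0,0,1]).round(3),'y',base[1].apply([0,1,0]).round(3))
    for p,r in targets:
        print('turn',(base[1].inv()*r).as_rotvec(degrees=True).round(1).tolist(),'shift',(base[1].inv().apply(p-base[0])*100).round(2).tolist())
    return base
E
python3 -c "
from g import *
rel(pose([-150,60,260],20),pose([-90,-4,230],45))"
```

```text
t 0.1 F [-0.2  0.2 -0.6] gap 0.0854 q [1.01 0.31 0.05 1.3  0.   1.43]
stand [-321.   504.8  230.5] disp [-154.9  196.4  230.5] z [-0.001 -0.001 -1.   ] y [ 0.409  0.912 -0.002]
turn [-2.8, -19.9, -15.5] shift [-28.47, -38.22, -2.89]
turn [-6.2, -44.7, -14.8] shift [-35.98, -42.76, 0.11]
```

Emit:
carry_out --steps '[[[0,-5,-4],[-3,-5,-3],255],[[0,-10,-8],[-7,-10,-4],255],[[-1,-15,-12],[-11,-15,-4],255],[[-3,-20,-15.5],[-15,-20,-4],255],[[-3,-20,-15.5],[-19,-25,-4],255],[[-3,-20,-15.5],[-22,-30,-3],255],[[-3,-20,-15.5],[-25,-35,-3],255],[[-3,-20,-15.5],[-28.5,-38.2,-3],255]]' --force 40

```text
clock: 1.1
tcp_pos: [0.3381, 0.0581, 0.2612]
orientation: [0.175, 0.073, 0.982, -0.011]
wrist_force: [1.6, 0.2, -0.1]
finger_gap: 0.0002
grip_force: 0.0
```

```bash
python3 -c "
from g import *
rel(pose([-90,-4,230],45),pose([-60,-4,199],47))"
```

```text
t 1.1 F [ 1.6  0.2 -0.1] gap 0.0002 q [-0.03 -0.46 -0.65  1.03 -0.03  0.11]
stand [-150.3   59.   261.2] disp [ -19.7 -261.5  261.2] z [ 0.343 -0.046 -0.938] y [0.146 0.989 0.004]
turn [0.3, -24.8, -0.1] shift [-4.58, -6.32, 4.98]
turn [0.3, -26.8, -0.1] shift [-6.32, -6.34, 8.93]
```

Emit:
carry_out --steps '[[[0,-5,0],[-1,-1.3,0.6],255],[[0,-10,0],[-2,-2.6,1.8],255],[[0,-15,0],[-3,-4,3],255],[[0,-20,0],[-4,-5.2,4],255],[[0,-25,0],[-4.6,-6.3,5],255],[[0.3,-26.8,0],[-5,-6.3,6],255],[[0.3,-26.8,0],[-5,-6.3,6],255],[[0.3,-26.8,0],[-5,-6.3,6],255]]'

```text
clock: 2.1
tcp_pos: [0.4003, -0.0125, 0.2408]
orientation: [0.386, 0.069, 0.92, -0.028]
wrist_force: [0.1, -0.5, 0.2]
finger_gap: -0.0003
grip_force: 0.0
```

```bash
python3 - <<'E'
from g import *
rel(pose([-40,-4,199],47),pose([27,-4,199],47),pose([32,-4,199],47))
for n in('top','scene'):
    im,d,c=cam(n); np.savez(n+'1.npz',im=im,d=d,P=pts(d,c))
    if n=='scene': a=cv2.resize(im[100:250,220:340,::-1],None,fx=4,fy=4)
    else: b=cv2.resize(im[80:230,200:320,::-1],None,fx=3,fy=4)[:, :320]
cv2.imwrite('pics/v1.png',np.hstack([a,b]))
E
```

```text
t 2.1 F [ 0.1 -0.5  0.2] gap -0.0003 q [-0.34 -0.7  -1.03  0.46  0.13 -0.13]
stand [-78.3  -1.6 240.8] disp [  47.3 -327.5  240.8] z [ 0.706 -0.105 -0.701] y [0.148 0.989 0.001]
turn [0.0, -1.5, -0.1] shift [0.3, -0.24, 5.66]
turn [0.0, -1.5, -0.1] shift [-4.4, -0.24, 10.44]
turn [0.0, -1.5, -0.1] shift [-4.75, -0.24, 10.8]
```

View pics/v1.png

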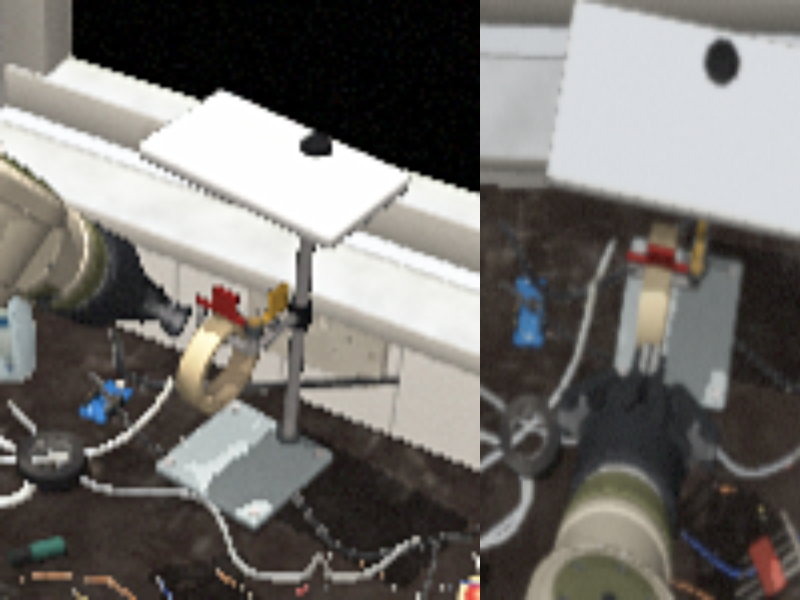

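The picture shows the closed fingers at (175,318) in the left crop, in front of the red tab at (220,305). The roll is centred at (215,365), with its mouth side toward the camera.

Emit:
carry_out --steps '[[[0,-1,0],[0,-0.2,1.5],255],[[0,-1.5,0],[0,-0.2,3],255],[[0,-1.5,0],[0.2,-0.2,4.5],255],[[0,-1.5,0],[0.3,-0.2,5.7],255],[[0,-1.5,0],[-0.4,-0.2,6.4],255],[[0,-1.5,0],[-1.1,-0.2,7.1],255],[[0,-1.5,0],[-1.1,-0.2,7.1],255],[[0,-1.5,0],[-1.1,-0.2,7.1],255]]'

```text
clock: 3.2
tcp_pos: [0.4676, -0.0245, 0.2193]
orientation: [0.389, 0.069, 0.918, -0.029]
wrist_force: [0.8, -0.5, -1.0]
finger_gap: -0.0004
grip_force: 0.0
```

```bash
python3 -c "
from g import *
rel(pose([-10,-4,199],45),pose([10,-4,199],45),pose([30,-4,199],45),pose([35,-4,199],45))"
```

```text
t 3.2 F [ 0.8 -0.5 -1. ] gap -0.0004 q [-0.29 -0.47 -1.03  0.22  0.1  -0.1 ]
stand [-10.   -3.5 219.3] disp [ 115.2 -334.8  219.3] z [ 0.71  -0.107 -0.696] y [0.149 0.989 0.001]
turn [-0.0, 0.9, -0.1] shift [1.45, -0.05, 1.41]
turn [-0.0, 0.9, -0.1] shift [0.06, -0.05, 2.85]
turn [-0.0, 0.9, -0.1] shift [-1.33, -0.04, 4.28]
turn [-0.0, 0.9, -0.1] shift [-1.68, -0.04, 4.64]
```

```bash
cat > k.py <<'E'
from g import *
from scipy.optimize import least_squares
S=[([1.0094,.3139,.0451,1.3036,0,1.431],[.23517,.52423,.23052],[-.00027,.20933,.97784,-.00075]),
([-.03,-.46,-.65,1.03,-.03,.11],[.3381,.0581,.2612],[.175,.073,.982,-.011]),
([-.34,-.70,-1.03,.46,.13,-.13],[.4003,-.0125,.2408],[.386,.069,.92,-.028]),
([-.29,-.47,-1.03,.22,.1,-.1],[.4676,-.0245,.2193],[.389,.069,.918,-.029])]
def fk(p,q):
    r0,z0,a,b,g,c,L=p
    u=np.array([np.cos(q[0]),np.sin(q[0]),0]);n=np.array([-u[1],u[0],0]);e=np.array([0,0,1.]);
    f=q[1]-q[2]; ps=f+q[3]
    w=r0*u+z0*e+a*(np.sin(q[1])*u+np.cos(q[1])*e)+b*(np.cos(f+g)*u-np.sin(f+g)*e)
    t=np.cos(ps)*u-np.sin(ps)*e
    return w+c*t, np.cos(q[4])*t+np.sin(q[4])*n, w
def res(p):
    o=[]
    for q,t,qq in S:
        w,_,_=fk(p,q); z=q2R(qq)[:,2]; o+=list(w+p[6]*z-t)
    return np.array(o)*1000
P0=[0,.2,.35,.3,0,.08,.15]
sol=least_squares(lambda p:np.r_[res(p),(p-np.array(P0))*10],P0); p=sol.x
if __name__=='__main__':
    print(p.round(3),res(p).round(0))
    for q,t,qq in S: print(fk(p,q)[1].round(3),q2R(qq)[:,2].round(3))
E
python3 k.py
```

```text
[ 0.003  0.233  0.51   0.413 -0.132 -0.399  0.831] [ 68. -43.  -1.  -2. -99.  -1.  -4.  -7.   2.  -7. -26.  -1.]
[-0.001 -0.001 -1.   ] [-0.001 -0.001 -1.   ]
[ 0.342 -0.04  -0.939] [ 0.342 -0.047 -0.939]
[ 0.701 -0.111 -0.704] [ 0.706 -0.105 -0.701]
[ 0.706 -0.107 -0.7  ] [ 0.71  -0.107 -0.696]
```

```bash
sed -i 's/r0,z0,a,b,g,c,L=p$/r0,z0,a,b,g,c,L,d=p/; s/w=r0\*u+/w=d*n+r0*u+/; s/P0=\[0,.2,.35,.3,0,.08,.15\]/P0=[0,.2,.35,.3,0,.08,.15,.08]/' k.py
cat >> k.py <<'E'
def ik(pos,z,q0=(-.3,-.5,-.9,.3,.1)):
    s=least_squares(lambda q:np.r_[(fk(p,q)[0]+p[6]*fk(p,q)[1]-pos)*10,fk(p,q)[1]-z],q0); return s.x,s.cost
if __name__=='__main__':
    for nm,P,dx in(('push0',[-25,-4,199],0),('push1',[30,-4,199],0),('grip',[-16,3,153],0),('lift',[-16,3,185],0),('y',[-70,75,190],0)):
        for tilt in(30,35,40,45):
            for hd in (0,)if nm[0]!='p' else (-60,-30,0,30,60):
                h=np.radians(YAW+hd);t=np.radians(tilt)
                z=[np.sin(t)*np.cos(h),np.sin(t)*np.sin(h),-np.cos(t)]
                q,c=ik(pose(P,tilt)[0],z); print(nm,tilt,hd,q.round(2),'' if q[2]>-1.02 else 'X',round(c,4))
E
python3 k.py
```

```text
[ 0.008  0.24   0.515  0.408 -0.119  0.133  0.306  0.08 ] [ 0. -0.  0. -0.  0.  0.  0. -0. -0. -0.  0.  0.]
[-0.001 -0.001 -1.   ] [-0.001 -0.001 -1.   ]
[ 0.342 -0.04  -0.939] [ 0.342 -0.047 -0.939]
[ 0.701 -0.111 -0.704] [ 0.706 -0.105 -0.701]
[ 0.706 -0.107 -0.7  ] [ 0.71  -0.107 -0.696]
push0 30 -60 [ 0.1   0.01 -0.52  0.89 -0.5 ]  0.0
push0 30 -30 [-0.02 -0.21 -0.73  0.62 -0.31]  0.0
push0 30 0 [-0.27 -0.32 -0.82  0.55  0.06]  0.0
push0 30 30 [-0.5  -0.24 -0.74  0.71  0.39]  0.0
push0 30 60 [-0.59 -0.03 -0.54  1.    0.52]  0.0
push0 35 -60 [ 0.15  0.02 -0.54  0.86 -0.59]  0.0
push0 35 -30 [ 0.02 -0.24 -0.8   0.52 -0.38]  0.0
push0 35 0 [-0.28 -0.38 -0.9   0.44  0.07]  0.0
push0 35 30 [-0.56 -0.28 -0.81  0.64  0.48]  0.0
push0 35 60 [-0.65 -0.02 -0.57  1.    0.61]  0.0
push0 40 -60 [ 0.2   0.04 -0.57  0.82 -0.69]  0.0
push0 40 -30 [ 0.07 -0.26 -0.87  0.41 -0.45]  0.0
push0 40 0 [-0.29 -0.43 -0.99  0.32  0.09]  0.0
push0 40 30 [-0.62 -0.31 -0.88  0.57  0.57]  0.0
push0 40 60 [-0.71  0.   -0.6   1.    0.7 ]  0.0
push0 45 -60 [ 0.25  0.06 -0.59  0.8  -0.78]  0.0
push0 45 -30 [ 0.11 
[... 1017 characters left out ...]
sh1 45 0 [-0.27 -0.32 -1.01  0.1   0.09]  0.0
push1 45 30 [-0.59 -0.21 -0.88  0.38  0.62]  0.0
push1 45 60 [-0.68  0.11 -0.53  0.94  0.79]  0.0
grip 30 0 [-0.24 -0.24 -0.9   0.4   0.05]  0.0
grip 35 0 [-0.25 -0.29 -0.98  0.27  0.06]  0.0
grip 40 0 [-0.26 -0.33 -1.07  0.13  0.07] X 0.0
grip 45 0 [-0.27 -0.36 -1.17 -0.02  0.08] X 0.0
lift 30 0 [-0.24 -0.28 -0.83  0.5   0.05]  0.0
lift 35 0 [-0.25 -0.34 -0.92  0.38  0.06]  0.0
lift 40 0 [-0.26 -0.39 -1.01  0.25  0.07]  0.0
lift 45 0 [-0.27 -0.42 -1.1   0.12  0.08] X 0.0
y 30 0 [ 0.02 -0.36 -0.86  0.55 -0.08]  0.0
y 35 0 [ 0.03 -0.42 -0.94  0.44 -0.1 ]  0.0
y 40 0 [ 0.05 -0.46 -1.02  0.32 -0.13] X 0.0
y 45 0 [ 0.07 -0.5  -1.11  0.19 -0.15] X 0.0
```

```bash
python3 -c "
from g import *
b=rel(pose([-35,-5,219],41),pose([-35,-6,199],40))
b=pose([-35,-6,199],40)
rel(pose([-20,-6,199],40.5),pose([0,-6,199],41.5),pose([25,-6,199],43),base=b)"
```

```text
t 3.2 F [ 0.8 -0.5 -1. ] gap -0.0004 q [-0.29 -0.47 -1.03  0.22  0.1  -0.1 ]
stand [-10.   -3.5 219.3] disp [ 115.2 -334.8  219.3] z [ 0.71  -0.107 -0.696] y [0.149 0.989 0.001]
turn [-0.0, 4.9, -0.1] shift [1.76, -0.15, -1.78]
turn [-0.0, 5.9, -0.1] shift [3.19, -0.25, -0.38]
turn [0.0, -0.5, 0.0] shift [-1.15, 0.0, 0.96]
turn [0.0, -1.5, 0.0] shift [-2.68, -0.0, 2.25]
turn [0.0, -3.0, 0.0] shift [-4.6, 0.0, 3.86]
```

Emit:
carry_out --steps '[[[0,2.5,0],[0.9,0,-0.9],255],[[0,5,0],[1.8,-0.1,-1.8],255],[[0,5.5,0],[2.5,-0.2,-1.1],255],[[0,6,0],[3.2,-0.25,-0.4],255],[[0,6,0],[3.2,-0.25,-0.4],255],[[0,6,0],[3.2,-0.25,-0.4],255],[[0,6,0],[3.2,-0.25,-0.4],255],[[0,6,0],[3.2,-0.25,-0.4],255]]'

```text
clock: 4.2
tcp_pos: [0.4427, -0.0233, 0.1995]
orientation: [0.34, 0.07, 0.937, -0.025]
wrist_force: [0.3, -1.0, 0.7]
finger_gap: 0.0003
grip_force: 0.0
```

```bash
python3 -c "
from g import *
b=rel(pose([-20,-6,199],40.5),pose([0,-6,199],41.5),pose([25,-6,199],43))
"
```

```text
t 4.2 F [ 0.3 -1.   0.7] gap 0.0003 q [-0.3  -0.46 -0.99  0.35  0.1  -0.12]
stand [-34.7  -6.  199.5] disp [  90.4 -335.3  199.5] z [ 0.635 -0.095 -0.767] y [0.149 0.989 0.001]
turn [-0.0, -0.6, -0.1] shift [-1.1, 0.0, 0.98]
turn [-0.0, -1.6, -0.1] shift [-2.63, 0.01, 2.27]
turn [-0.0, -3.1, -0.1] shift [-4.55, 0.01, 3.87]
```

Emit:
carry_out --steps '[[[0,-0.5,0],[-0.7,0,0.6],255],[[0,-0.8,0],[-1.3,0,1.1],255],[[0,-1.2,0],[-1.9,0,1.6],255],[[0,-1.6,0],[-2.5,0,2.1],255],[[0,-2,0],[-3,0,2.6],255],[[0,-2.4,0],[-3.5,0,3],255],[[0,-2.8,0],[-4.1,0,3.5],255],[[0,-3,0],[-4.6,0,3.9],255]]'

```text
clock: 5.2
tcp_pos: [0.5029, -0.0323, 0.199]
orientation: [0.365, 0.07, 0.928, -0.027]
wrist_force: [0.3, 0.2, -0.3]
finger_gap: 0.0
grip_force: 0.0
```

```bash
python3 - <<'E'
from g import *
rel(pose([-40,-6,200],40))
for n in('top','scene'):
    im,d,c=cam(n); np.savez(n+'2.npz',im=im,d=d,P=pts(d,c))
    P=np.load(n+'2.npz')['P']; hsv=cv2.cvtColor(im,cv2.COLOR_RGB2HSV).astype(int);H,S=hsv[...,0],hsv[...,1]
    for nm,A in(('red',((H<8)|(H>172))&(S>130)),('yel',(H>18)&(H<32)&(S>160))):
        Q=P[A&(d>0)&(P[...,2]>.17)&(P[...,2]<.24)&(P[...,0]>.4)&(P[...,0]<.6)&(abs(P[...,1])<.12)]
        if len(Q): print(n,nm,len(Q),R.from_euler('z',YAW,degrees=True).inv().apply(Q*1000-O).mean(0).round(0))
E
```

```text
t 5.2 F [ 0.3  0.2 -0.3] gap 0.0 q [-0.28 -0.32 -0.97  0.18  0.09 -0.09]
stand [ 26.1  -6.  199. ] disp [ 151.  -340.1  199. ] z [ 0.674 -0.101 -0.732] y [0.149 0.989 0.001]
turn [-0.0, 2.9, -0.1] shift [4.77, -0.01, -4.58]
top red 9 [ 24. -28. 211.]
top yel 3 [  3. -72. 207.]
scene red 35 [ 34. -30. 199.]
scene yel 49 [ -0. -59. 201.]
```

The keeper is open: the red tab measures about (34,-30) and the yellow about (0,-59) in the stand frame, as expected. Next I retreat and measure the roll.

```bash
python3 - <<'E'
from g import *
rel(pose([-20,-5,203],40),pose([-58,0,212],33))
for k in '12':
  for n in('top','scene'):
    z=np.load(n+k+'.npz'); im,d,P=z['im'],z['d'],z['P']
    hsv=cv2.cvtColor(im,cv2.COLOR_RGB2HSV).astype(int);H,S,V=hsv[...,0],hsv[...,1],hsv[...,2]
    Q=R.from_euler('z',YAW,degrees=True).inv().apply(P.reshape(-1,3)*1000-O).reshape(P.shape)
    A=(H>12)&(H<30)&(S>45)&(S<160)&(V>110)&(d>0)&(abs(Q[...,0])<55)&(abs(Q[...,1])<35)&(Q[...,2]>85)&(Q[...,2]<186)
    q=Q[A]; print(n,k,len(q),q.min(0).round(),q.max(0).round(),'y pct',np.percentile(q[:,1],[2,10,50,90,98]).round(1))
    if n=='top':
        T=q[(q[:,0]<-10)&(q[:,2]>140)]; print(' front top y vs x fit',np.polyfit(T[:,0],T[:,1],1).round(3),T[:,1].min().round(1),T[:,1].max().round(1))
    else: 
        T=q[q[:,1]>np.percentile(q[:,1],70)]; print(' face fit y=ax+bz+c',np.linalg.lstsq(np.c_[T[:,0],T[:,2]-137,np.ones(len(T))],T[:,1],rcond=None)[0].round(3))
E
```

```text
t 5.3 F [-0.1 -0.  -0.6] gap 0.0002 q [-0.28 -0.32 -0.97  0.18  0.09 -0.09]
stand [ 26.2  -6.1 199.1] disp [ 151.1 -340.2  199.1] z [ 0.674 -0.101 -0.732] y [0.149 0.989 0.001]
turn [-0.0, 2.9, -0.1] shift [3.12, 0.1, -3.43]
turn [-0.0, 9.9, -0.1] shift [5.29, 0.6, -6.68]
top 1 189 [-42. -33.  96.] [ 35.  17. 183.] y pct [-23.1  -5.2   3.7  13.2  15.1]
 front top y vs x fit [-0.063  2.891] -6.5 15.7
scene 1 239 [-47. -28.  90.] [ 39.  18. 184.] y pct [-8.4 -6.6  2.  13.8 17.1]
 face fit y=ax+bz+c [-9.0000e-03  1.3000e-02  1.2621e+01]Traceback (most recent call last):
  File "<stdin>", line 9, in <module>
    return umr_minimum(a, axis, None, out, keepdims, initial, where)
ValueError: zero-size array to reduction operation minimum which has no identity
```

Emit:
carry_out --steps '[[[0,1.5,0],[1.5,0,-1.7],255],[[0,2.9,0],[3.1,0.1,-3.4],255],[[0,6,0],[4.2,0.3,-5],200],[[0,10,0],[5.3,0.8,-6.7],130],[[0,10,0],[5.3,1,-6.7],100],[[0,10,0],[5.3,1,-6.7],100],[[0,10,0],[5.3,1,-6.7],100],[[0,10,0],[5.3,1,-6.7],100]]'

```text
clock: 6.3
tcp_pos: [0.42, -0.0098, 0.2111]
orientation: [0.282, 0.072, 0.956, -0.021]
wrist_force: [0.0, -0.8, -0.3]
finger_gap: 0.0516
grip_force: 0.0
```

```bash
python3 - <<'E'
from g import *
rel(pose([-55,4,210],33),pose([-17,4,151],33),pose([-15.5,4,149],33))
for n in('top','scene'):
    im,d,c=cam(n); P=pts(d,c)
    hsv=cv2.cvtColor(im,cv2.COLOR_RGB2HSV).astype(int);H,S,V=hsv[...,0],hsv[...,1],hsv[...,2]
    Q=R.from_euler('z',YAW,degrees=True).inv().apply(P.reshape(-1,3)*1000-O).reshape(P.shape)
    A=(H>12)&(H<30)&(S>45)&(S<160)&(V>110)&(d>0)&(abs(Q[...,0])<55)&(abs(Q[...,1])<35)&(Q[...,2]>85)&(Q[...,2]<186)
    q=Q[A]; print(n,len(q),q.min(0).round(),q.max(0).round(),'y pct',np.percentile(q[:,1],[2,10,50,90,98]).round(1))
E
```

```text
t 6.3 F [ 0.  -0.8 -0.3] gap 0.0516 q [-0.26 -0.45 -0.88  0.57  0.06 -0.09]
stand [-59.2   4.  211.1] disp [  66.7 -323.5  211.1] z [ 0.536 -0.08  -0.84 ] y [0.149 0.989 0.001]
turn [-0.0, -0.1, -0.1] shift [-0.29, 0.0, 0.33]
turn [-0.0, -0.1, -0.1] shift [-0.29, 0.01, 7.34]
turn [-0.0, -0.1, -0.1] shift [-0.3, 0.01, 7.59]
top 249 [-39. -35.  95.] [ 41.  17. 184.] y pct [-7.8 -5.8  3.2 13.5 15.7]
scene 222 [-47. -33.  90.] [ 42.  22. 184.] y pct [-8.7 -6.8 -0.4 12.9 18.9]
```

Emit:
carry_out --steps '[[[0,0,0],[-0.3,0,1.6],100],[[0,0,0],[-0.3,0,3.2],100],[[0,0,0],[-0.3,0,4.8],100],[[0,0,0],[-0.3,0,6.2],100],[[0,0,0],[-0.3,0,7.4],100],[[0,0,0],[-0.3,0,7.4],100],[[0,0,0],[-0.3,0,7.4],255],[[0,0,0],[-0.3,0,7.4],255]]' --force 35

```text
clock: 7.4
tcp_pos: [0.4626, -0.0162, 0.1519]
orientation: [0.283, 0.072, 0.956, -0.021]
wrist_force: [-0.3, -0.2, 0.0]
finger_gap: 0.023
grip_force: 38.3
```

Emit:
carry_out --steps '[[[0,0,0],[0,0,0],255],[[0,0,0],[0,0,0],255],[[0,0,0],[0,0,0],255],[[0,0,0],[0,0,0],255],[[0,0,0],[0,0,0],255],[[0,0,0],[0,0,0],255],[[0,0,0],[0,0,0],255],[[0,0,0],[0,0,0],255]]'

```text
clock: 8.4
tcp_pos: [0.4627, -0.0162, 0.1516]
orientation: [0.283, 0.072, 0.956, -0.021]
wrist_force: [-1.9, 0.5, 3.8]
finger_gap: 0.0231
grip_force: 38.8
```

```bash
python3 - <<'E'
from g import *
b=rel(pose([-17,4,151],33),pose([-17,4,183],33),pose([-17,76,183],33))
im,d,c=cam('scene'); cv2.imwrite('pics/v2.png',cv2.resize(im[130:230,220:340,::-1],None,fx=5,fy=5,interpolation=cv2.INTER_CUBIC))
E
```

```text
t 8.4 F [-1.9  0.5  3.8] gap 0.0231 q [-0.24 -0.28 -0.94  0.33  0.05 -0.08]
stand [-16.1   4.  151.6] disp [ 109.8 -326.8  151.6] z [ 0.538 -0.081 -0.839] y [0.149 0.989 0.001]
turn [-0.0, -0.1, -0.1] shift [0.11, 0.0, -0.0]
turn [-0.0, -0.1, -0.1] shift [-1.63, 0.0, -2.69]
turn [-0.0, -0.1, -0.1] shift [-1.62, 7.2, -2.69]
```

View pics/v2.png

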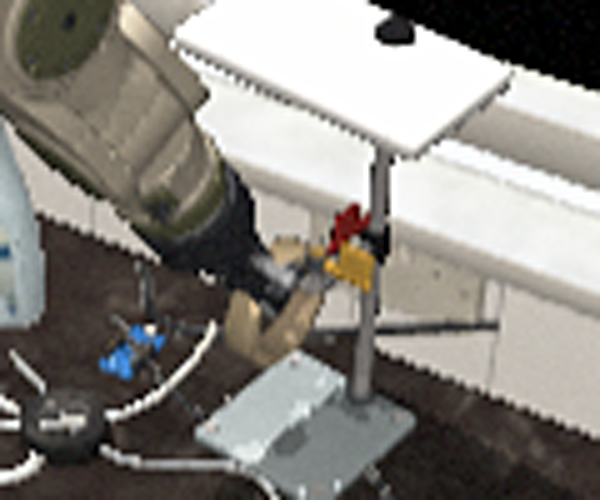

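Image: the gripper at (270,285) holds the cream ring by its upper front wall, and the keeper stands open (red (350,230), yellow (350,265)). Now I lift the roll and move it off along +y.

Emit:
carry_out --steps '[[[0,0,0],[-0.3,0,-0.5],255],[[0,0,0],[-0.7,0,-1.1],255],[[0,0,0],[-1.1,0,-1.7],255],[[0,0,0],[-1.5,0,-2.3],255],[[0,0,0],[-1.7,0,-2.7],255],[[0,0,0],[-1.7,0,-2.7],255],[[0,0,0],[-1.7,0.5,-2.7],255],[[0,0,0],[-1.7,1,-2.7],255]]'

```text
clock: 9.45
tcp_pos: [0.4633, -0.0058, 0.1828]
orientation: [0.282, 0.072, 0.956, -0.021]
wrist_force: [0.5, -0.2, -0.5]
finger_gap: 0.0232
grip_force: 38.3
```

Emit:
carry_out --steps '[[[0,0,0],[0,0.8,0],255],[[0,0,0],[0,1.6,0],255],[[0,0,0],[0,2.5,0],255],[[0,0,0],[0,3.4,0],255],[[0,0,0],[0,4.3,0],255],[[0,0,0],[0,5.2,0],255],[[0,0,0],[0,6,0],255],[[0,0,0],[0,6.5,0],255]]'

```text
clock: 10.45
tcp_pos: [0.4733, 0.0587, 0.1833]
orientation: [0.282, 0.072, 0.956, -0.021]
wrist_force: [-0.4, -0.1, -0.2]
finger_gap: 0.023
grip_force: 38.2
```

```bash
python3 - <<'E'
from g import *
b=rel()
im,d,c=cam('scene'); np.savez('scene3.npz',im=im,d=d,P=pts(d,c)); a=cv2.resize(im[130:230,150:340,::-1],None,fx=4,fy=4,interpolation=cv2.INTER_CUBIC)
cv2.imwrite('pics/v3.png',a)
im,d,c=cam('top'); np.savez('top3.npz',im=im,d=d,P=pts(d,c))
# bottles near dispenser: tall points
P=pts(d,c); m=(d>0)&(P[...,2]>.05)&(P[...,2]<.3)&(P[...,1]>.13)&(P[...,1]<.45)&(P[...,0]>.4)&(P[...,0]<.6)
for y in np.arange(.13,.45,.03):
    q=P[m&(P[...,1]>=y)&(P[...,1]<y+.03)]
    if len(q): print(round(y,2),q[:,0].min().round(3),q[:,2].max().round(2))
E
```

```text
t 10.45 F [-0.4 -0.1 -0.2] gap 0.023 q [ 0.01 -0.26 -0.85  0.42 -0.09  0.13]
stand [-16.6  79.6 183.3] disp [ 115.1 -251.4  183.3] z [ 0.537 -0.08  -0.84 ] y [0.149 0.989 0.001]
0.13 0.555 0.19
0.16 0.553 0.19
0.19 0.478 0.19
0.22 0.473 0.27
0.25 0.473 0.28
0.28 0.408 0.28
0.31 0.41 0.3
0.34 0.481 0.3
0.37 0.481 0.3
0.4 0.489 0.19
0.43 0.458 0.12
```

View pics/v3.png

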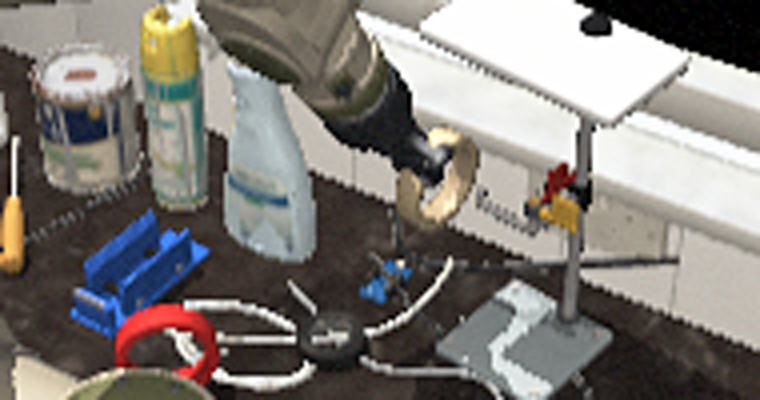

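Image: the roll at (440,178) is off the hook, the keeper is open at (555,200), and the dispenser is at (140,270) with nothing in between.

```bash
python3 - <<'E'
from g import *
for n in('top','scene'):
    z=np.load(n+'3.npz'); im,d,P=z['im'],z['d'],z['P']
    hsv=cv2.cvtColor(im,cv2.COLOR_RGB2HSV).astype(int);H,S,V=hsv[...,0],hsv[...,1],hsv[...,2]
    Q=R.from_euler('z',YAW,degrees=True).inv().apply(P.reshape(-1,3)*1000-O).reshape(P.shape)
    A=(H>12)&(H<30)&(S>45)&(S<160)&(V>110)&(d>0)&(abs(Q[...,0])<60)&(abs(Q[...,1]-80)<30)&(Q[...,2]>100)&(Q[...,2]<230)
    q=Q[A]; print(n,len(q),np.percentile(q,1,0).round(),np.percentile(q,99,0).round())
    G=(H>98)&(H<125)&(S>120)&(d>0)
    q=(R.from_euler('z',DYAW,degrees=True).inv().apply(P.reshape(-1,3)*1000-D)).reshape(P.shape)
    for s in(-1,1):
        c=q[G&(q[...,2]>43)&(q[...,2]<58)&(abs(q[...,0])<50)&(s*q[...,1]>8)&(s*q[...,1]<45)]
        f=np.polyfit(c[:,0],c[:,1],1); print('cheek',s,len(c),f.round(3),np.degrees(f[0]).round(1),'x',np.percentile(c[:,0],[1,99]).round(),'y',np.percentile(c[:,1],[5,95]).round(1),c[:,2].mean().round(1))
    c=q[G&(abs(q[...,0])<90)&(abs(q[...,1])<40)&(q[...,2]<60)&(q[...,2]>2)]; print('x ext',np.percentile(c[:,0],[.5,99.5]).round(1))
E
```

```text
top 206 [-20.  68. 130.] [ 39.  92. 214.]
cheek -1 42 [-1.0000e-03 -2.1998e+01] -0.0 x [-38.  47.] y [-24.8 -18.8] 46.4
cheek 1 83 [ 0.032 21.496] 1.8 x [-49.  48.] y [17.6 25.2] 47.0
x ext [-72.4  75.2]
scene 201 [-47.  66. 124.] [ 43.  92. 213.]
cheek -1 24 [  0.056 -24.503] 3.2 x [-43.  48.] y [-28.  -21.7] 48.2
cheek 1 46 [ 0.039 20.746] 2.3 x [-46.  43.] y [15.5 25.1] 46.4
x ext [-77.5  68.9]
```

```bash
sed -i 's/^D=.*/D=np.array([375.5,316.8,0]); DYAW=-3.0/' g.py; python3 - <<'E'
from k import *
b=rel(pose([-10,-200,183],33,'d'),pose([-16,-60,175],33,'d'),pose([-16,0,130],33,'d'))
for P in([-10,-200,183],[-16,0,130],[-16,0,70]):
    p_,r_=pose(P,33,'d'); print(p_.round(3),ik(p_,r_.apply([0,0,1]))[0].round(2))
E
```

```text
t 10.55 F [-0.1  0.5 -1.1] gap 0.0232 q [ 0.01 -0.26 -0.85  0.42 -0.08  0.13]
stand [-16.6  79.5 183.2] disp [ 111.2 -252.7  183.2] z [ 0.537 -0.08  -0.84 ] y [0.148 0.989 0.001]
turn [-3.0, -0.1, -4.7] shift [10.57, 4.08, -6.8]
turn [-3.0, -0.1, -4.7] shift [12.65, 17.96, -7.18]
turn [-3.0, -0.1, -4.7] shift [15.58, 23.93, -3.71]
[0.355 0.118 0.183] [ 0.23 -0.5  -0.97  0.54 -0.15]
[0.36  0.318 0.13 ] [ 0.82 -0.02 -0.79  0.41 -0.43]
[0.36  0.318 0.07 ] [ 0.82  0.08 -0.88  0.21 -0.43]
```

Emit:
carry_out --steps '[[[-0.5,0,-0.8],[3.5,1.2,-2.3],255],[[-1,0,-1.6],[7,2.5,-4.5],255],[[-1.5,0,-2.4],[10.2,4.5,-6.6],255],[[-2,0,-3.2],[11.5,8.5,-7],255],[[-2.5,0,-4],[12.2,13,-7.1],255],[[-3,0,-4.7],[12.7,17,-7.2],255],[[-3,0,-4.7],[13.5,20.5,-6.5],255],[[-3,0,-4.7],[14,23,-5.5],255]]'

```text
clock: 11.55
tcp_pos: [0.362, 0.3095, 0.1536]
orientation: [0.283, 0.025, 0.959, -0.007]
wrist_force: [0.8, -1.0, -0.5]
finger_gap: 0.0229
grip_force: 38.3
```

```bash
python3 - <<'E'
from g import *
rel(pose([-16,0,130],33,'d'),pose([-16,0,110],33,'d'))
E
```

```text
t 11.55 F [ 0.8 -1.  -0.5] gap 0.0229 q [ 0.8  -0.08 -0.76  0.48 -0.42  0.76]
stand [-163.8  311.2  153.6] disp [-13.1  -8.  153.6] z [ 0.543 -0.027 -0.839] y [0.051 0.999 0.001]
turn [0.1, -0.1, 0.0] shift [1.53, 0.79, 1.83]
turn [0.1, -0.1, 0.0] shift [2.61, 0.79, 3.5]
```

Emit:
carry_out --steps '[[[0,0,0],[0.8,0.5,0.8],255],[[0,0,0],[1.5,0.8,1.8],255],[[0,0,0],[1.9,0.8,2.4],255],[[0,0,0],[2.2,0.8,2.9],255],[[0,0,0],[2.4,0.8,3.2],255],[[0,0,0],[2.4,0.8,3.2],255],[[0,0,0],[2.4,0.8,3.2],255],[[0,0,0],[2.4,0.8,3.2],255]]'

```text
clock: 12.55
tcp_pos: [0.3596, 0.3158, 0.1141]
orientation: [0.283, 0.025, 0.959, -0.007]
wrist_force: [0.6, 0.8, -1.3]
finger_gap: 0.0233
grip_force: 38.2
```

```bash
python3 - <<'E'
from g import *
rel(pose([-16,0,90],33,'d'),pose([-16,0,70],33,'d'))
ims=[]
for n in('top','scene'):
    im,d,c=cam(n); P=pts(d,c)
    hsv=cv2.cvtColor(im,cv2.COLOR_RGB2HSV).astype(int);H,S,V=hsv[...,0],hsv[...,1],hsv[...,2]
    Q=R.from_euler('z',DYAW,degrees=True).inv().apply(P.reshape(-1,3)*1000-D).reshape(P.shape)
    A=(H>12)&(H<30)&(S>45)&(S<160)&(V>110)&(d>0)&(abs(Q[...,0])<60)&(abs(Q[...,1])<30)&(Q[...,2]>48)&(Q[...,2]<160)
    q=Q[A]; print(n,len(q),np.percentile(q,1,0).round(),np.percentile(q,99,0).round(),np.polyfit(q[:,0],q[:,1],1).round(3) if len(q)>5 else '')
    G=(H>98)&(H<125)&(S>120)&(d>0)
    for s in(-1,1):
        e=Q[G&(Q[...,2]>43)&(Q[...,2]<58)&(abs(Q[...,0])<50)&(s*Q[...,1]>8)&(s*Q[...,1]<45)]
        if len(e)>5: print('cheek',s,len(e),np.polyfit(e[:,0],e[:,1],1).round(3))
    r,cc=(150,110) if n=='top' else (150,140)
    ims.append(cv2.resize(im[r:r+90,cc:cc+90,::-1],(400,400),interpolation=cv2.INTER_CUBIC))
cv2.imwrite('pics/v4.png',np.hstack(ims))
E
```

```text
t 12.55 F [ 0.6  0.8 -1.3] gap 0.0233 q [ 0.81 -0.02 -0.82  0.37 -0.43  0.78]
stand [-167.1  317.1  114.1] disp [-15.8  -1.8 114.1] z [ 0.543 -0.028 -0.839] y [0.052 0.999 0.001]
turn [0.0, -0.1, -0.0] shift [1.33, 0.18, 2.01]
turn [0.0, -0.1, -0.0] shift [2.41, 0.18, 3.69]
top 288 [-24. -15.  56.] [ 47.  10. 143.] [ 0.024 -4.167]
cheek -1 55 [  0.026 -22.963]
scene 200 [-44. -16.  53.] [ 44.  15. 144.] [ 0.01  -3.897]
cheek -1 24 [ 1.3000e-02 -2.4361e+01]
cheek 1 24 [ 0.069 23.289]
```

View pics/v4.png

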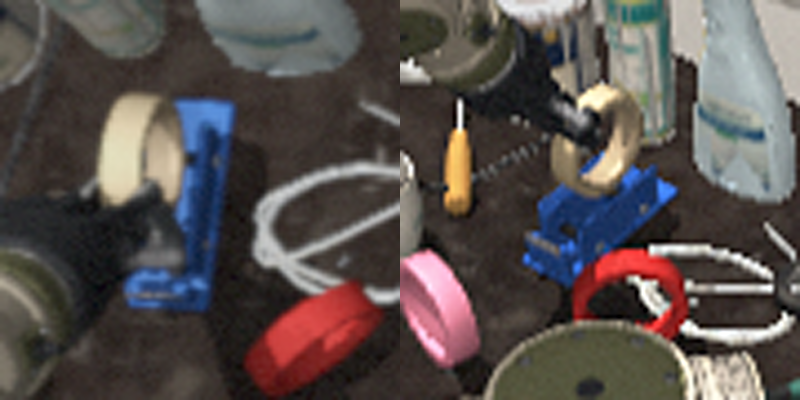

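Image: the roll (left crop (145,150), right crop (597,140)) is upright over the dispenser slot, aligned with the cheeks. Now I lower it.

Emit:
carry_out --steps '[[[0,0,0],[0.2,0.15,0.3],255],[[0,0,0],[0.4,0.15,0.6],255],[[0,0,0],[0.6,0.15,0.9],255],[[0,0,0],[0.8,0.15,1.2],255],[[0,0,0],[1,0.15,1.5],255],[[0,0,0],[1.2,0.15,1.8],255],[[0,0,0],[1.4,0.15,2.1],255],[[0,0,0],[1.6,0.15,2.4],255]]'

```text
clock: 13.65
tcp_pos: [0.3592, 0.3172, 0.0846]
orientation: [0.283, 0.025, 0.959, -0.007]
wrist_force: [-0.2, 0.4, -1.1]
finger_gap: 0.0231
grip_force: 38.3
```

```bash
python3 - <<'E'
from g import *
rel(pose([-16,-.5,76],33,'d'),pose([-16,-.5,70],33,'d'))
E
```

```text
t 13.65 F [-0.2  0.4 -1.1] gap 0.0231 q [ 0.82  0.04 -0.86  0.28 -0.43  0.78]
stand [-167.7  318.4   84.6] disp [-16.3  -0.4  84.6] z [ 0.542 -0.028 -0.84 ] y [0.052 0.999 0.   ]
turn [0.0, -0.1, -0.0] shift [0.44, -0.01, 0.74]
turn [0.0, -0.1, -0.0] shift [0.77, -0.01, 1.25]
```

Emit:
carry_out --steps '[[[0,0,0],[0.1,0,0.2],255],[[0,0,0],[0.2,0,0.4],255],[[0,0,0],[0.3,0,0.55],255],[[0,0,0],[0.4,0,0.7],255],[[0,0,0],[0.5,0,0.85],255],[[0,0,0],[0.6,0,0.97],255],[[0,0,0],[0.65,0,1.05],255],[[0,0,0],[0.7,0,1.13],255]]'

```text
clock: 14.65
tcp_pos: [0.3597, 0.3182, 0.0739]
orientation: [0.285, 0.025, 0.958, -0.006]
wrist_force: [-23.8, -3.3, 32.7]
finger_gap: 0.0233
grip_force: 43.0
```

```bash
python3 - <<'E'
from g import *
rel(pose([-16,-.5,70],33,'d'))
ims=[]
for n in('top','scene'):
    im,d,c=cam(n); P=pts(d,c)
    hsv=cv2.cvtColor(im,cv2.COLOR_RGB2HSV).astype(int);H,S,V=hsv[...,0],hsv[...,1],hsv[...,2]
    Q=R.from_euler('z',DYAW,degrees=True).inv().apply(P.reshape(-1,3)*1000-D).reshape(P.shape)
    A=(H>12)&(H<30)&(S>45)&(S<160)&(V>110)&(d>0)&(abs(Q[...,0])<60)&(abs(Q[...,1])<30)&(Q[...,2]>40)&(Q[...,2]<160)
    q=Q[A]; print(n,len(q),np.percentile(q,1,0).round(),np.percentile(q,99,0).round())
E
```

```text
t 14.65 F [-23.8  -3.3  32.7] gap 0.0233 q [ 0.82  0.06 -0.88  0.24 -0.43  0.78]
stand [-167.4  319.4   73.9] disp [-15.9   0.5  73.9] z [ 0.545 -0.026 -0.838] y [0.051 0.999 0.002]
turn [0.1, 0.1, -0.0] shift [0.22, -0.11, 0.32]
top 170 [-26. -13.  67.] [ 46.  12. 105.]
scene 116 [-45. -22.  41.] [ 48.  12. 105.]
```

The contact force (-24, 33) N points along the normal of the far roller only, so the roll sits about 5 mm too far in +x. I back off and re-lower it.

Emit:
carry_out --steps '[[[0,0,0],[-0.16,0,-0.25],255],[[0,0,0],[0.05,-0.05,-0.4],255],[[0,0,0],[0.26,-0.05,-0.52],255],[[0,0,0],[0.26,-0.05,-0.52],255],[[0,0,0],[0.31,-0.05,-0.44],255],[[0,0,0],[0.37,-0.05,-0.35],255],[[0,0,0],[0.42,-0.05,-0.27],255],[[0,0,0],[0.42,-0.05,-0.27],255]]'

```text
clock: 15.75
tcp_pos: [0.3552, 0.3173, 0.0722]
orientation: [0.284, 0.026, 0.959, -0.007]
wrist_force: [0.9, -0.8, 2.8]
finger_gap: 0.0234
grip_force: 38.6
```

```bash
python3 - <<'E'
from g import *
rel(pose([-16,-.5,70],33,'d'))
ims=[]
for n in('top','scene'):
    im,d,c=cam(n); P=pts(d,c)
    hsv=cv2.cvtColor(im,cv2.COLOR_RGB2HSV).astype(int);H,S,V=hsv[...,0],hsv[...,1],hsv[...,2]
    Q=R.from_euler('z',DYAW,degrees=True).inv().apply(P.reshape(-1,3)*1000-D).reshape(P.shape)
    A=(H>12)&(H<30)&(S>45)&(S<160)&(V>110)&(d>0)&(abs(Q[...,0])<60)&(abs(Q[...,1])<30)&(Q[...,2]>40)&(Q[...,2]<160)
    q=Q[A]; print(n,len(q),np.percentile(q,1,0).round(),np.percentile(q,99,0).round())
E
```

```text
t 15.75 F [ 0.9 -0.8  2.8] gap 0.0234 q [ 0.83  0.05 -0.88  0.24 -0.43  0.79]
stand [-171.7  317.9   72.2] disp [-20.3  -0.5  72.2] z [ 0.544 -0.028 -0.839] y [0.053 0.999 0.001]
turn [0.0, -0.0, -0.1] shift [-0.24, 0.0, 0.42]
top 159 [-32. -14.  77.] [ 40.  11. 104.]
scene 105 [-49. -19.  41.] [ 40.  14. 105.]
```

Emit:
carry_out --steps '[[[0,0,0],[0.02,0,0.03],255],[[0,0,0],[0.04,0,0.06],255],[[0,0,0],[0.06,0,0.09],255],[[0,0,0],[0.08,0,0.12],255],[[0,0,0],[0.09,0,0.14],255],[[0,0,0],[0.1,0,0.15],255],[[0,0,0],[0.11,0,0.17],255],[[0,0,0],[0.11,0,0.17],255]]'

```text
clock: 16.85
tcp_pos: [0.3557, 0.3176, 0.0717]
orientation: [0.285, 0.026, 0.958, -0.007]
wrist_force: [-6.2, -3.4, 17.3]
finger_gap: 0.0229
grip_force: 40.5
```

Emit:
carry_out --steps '[[[0,0,0],[-0.05,0,-0.1],255],[[0,0,0],[-0.05,0,-0.1],180],[[0,0,0],[-0.05,0,-0.1],150],[[0,0,0],[-0.05,0,-0.1],130],[[0,0,0],[-0.05,0,-0.1],110],[[0,0,0],[-0.05,0,-0.1],110],[[0,0,0],[0,0,-0.8],110],[[0,0,0],[0,0,-1.6],110]]'

```text
clock: 17.85
tcp_pos: [0.3453, 0.3173, 0.0833]
orientation: [0.283, 0.025, 0.959, -0.007]
wrist_force: [0.4, -0.1, -0.5]
finger_gap: 0.0484
grip_force: 0.0
```

Emit:
carry_out --steps '[[[0,0,0],[0,0,-1.5],110],[[0,0,0],[0,0,-3],110],[[0,0,0],[0,0,-4.5],110],[[0,0,0],[0,0,-6],110],[[0,0,0],[0,0,-7.5],110],[[0,0,0],[0,0,-9],150],[[0,0,0],[0,0,-10.5],200],[[0,0,0],[0,0,-11.5],255]]'

```text
clock: 18.85
tcp_pos: [0.283, 0.3209, 0.1807]
orientation: [0.283, 0.025, 0.959, -0.007]
wrist_force: [0.5, -0.1, -1.0]
finger_gap: 0.0016
grip_force: 0.0
```

```bash
python3 - <<'E'
from g import *
rel(pose([-100,-30,230],33),pose([-70,-52,215],38))
ims=[]
for n in('top','scene'):
    im,d,c=cam(n); P=pts(d,c)
    hsv=cv2.cvtColor(im,cv2.COLOR_RGB2HSV).astype(int);H,S,V=hsv[...,0],hsv[...,1],hsv[...,2]
    Q=R.from_euler('z',DYAW,degrees=True).inv().apply(P.reshape(-1,3)*1000-D).reshape(P.shape)
    A=(H>12)&(H<30)&(S>45)&(S<160)&(V>110)&(d>0)&(abs(Q[...,0])<60)&(abs(Q[...,1])<30)&(Q[...,2]>40)&(Q[...,2]<160)
    q=Q[A]; print(n,len(q),np.percentile(q,1,0).round(),np.percentile(q,99,0).round())
    r,cc=(150,110) if n=='top' else (150,140)
    ims.append(cv2.resize(im[r:r+90,cc:cc+90,::-1],(400,400),interpolation=cv2.INTER_CUBIC))
cv2.imwrite('pics/v5.png',np.hstack(ims))
E
```

```text
t 18.85 F [ 0.5 -0.1 -1. ] gap 0.0016 q [ 0.99 -0.14 -0.73  0.67 -0.49  0.96]
stand [-243.7  310.8  180.7] disp [-92.6  -0.7 180.7] z [ 0.543 -0.027 -0.839] y [0.052 0.999 0.001]
turn [3.1, -0.1, 4.6] shift [-11.95, -35.3, 1.81]
turn [3.3, -5.1, 4.5] shift [-13.47, -37.78, 4.58]
top 217 [-44. -15.  62.] [ 40.   9. 102.]
scene 142 [-48. -17.  42.] [ 42.  11. 102.]
```

View pics/v5.png

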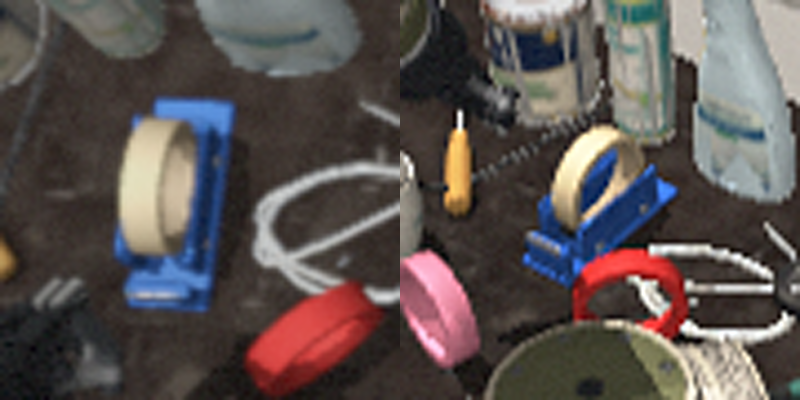

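Image: the roll (left crop (157,187), right crop (598,180)) stands in the dispenser between the cheeks. Its top is at z 102, which matches home (101.5). Now I shut the keeper.

Emit:
carry_out --steps '[[[0.5,0,0.7],[-2.5,-4.5,-1],255],[[1,0,1.4],[-4.5,-9.5,-1],255],[[1.5,0,2],[-6,-14.5,-0.5],255],[[2,0,2.7],[-7.5,-19.5,0],255],[[2.5,0,3.4],[-9,-24.5,0.6],255],[[3,0,4],[-10.5,-29.5,1.2],255],[[3.1,0,4.6],[-12,-34,1.8],255],[[3.2,-2,4.6],[-12.5,-37.2,2.5],255]]'

```text
clock: 19.95
tcp_pos: [0.3831, -0.06, 0.2277]
orientation: [0.301, 0.072, 0.951, -0.024]
wrist_force: [0.4, 0.2, -0.7]
finger_gap: -0.0002
grip_force: 0.0
```

```bash
python3 - <<'E'
from k import *
rel(pose([-60,-52,215],38),pose([-38,-52,199],39))
for P,t in(([-60,-52,215],38),([-38,-52,199],39),([26,-52,199],43)):
    p_,r_=pose(P,t); print(p_.round(3),ik(p_,r_.apply([0,0,1]))[0].round(2))
b=pose([-38,-52,199],39); rel(pose([26,-52,199],43),base=b)
E
```

```text
t 19.95 F [ 0.4  0.2 -0.7] gap -0.0002 q [-0.54 -0.58 -0.9   0.67  0.21 -0.32]
stand [-88.3 -51.1 227.7] disp [  27.3 -375.8  227.7] z [ 0.568 -0.09  -0.818] y [ 0.152  0.988 -0.003]
turn [-0.3, -2.9, -0.1] shift [-1.58, -0.08, 2.67]
turn [-0.3, -3.9, -0.1] shift [-2.46, -0.06, 5.24]
[ 0.411 -0.065  0.215] [-0.52 -0.53 -0.95  0.52  0.23]
[ 0.433 -0.068  0.199] [-0.49 -0.47 -0.98  0.4   0.21]
[ 0.496 -0.078  0.199] [-0.44 -0.33 -0.98  0.19  0.19]
turn [0.0, -4.0, -0.0] shift [-4.97, -0.0, 4.03]
```

Emit:
carry_out --steps '[[[-0.2,-1,0],[-0.8,0,1.3],255],[[-0.3,-2.9,0],[-1.6,-0.1,2.7],255],[[-0.3,-3.4,0],[-2,-0.1,4],255],[[-0.3,-3.9,0],[-2.5,-0.1,5.2],255],[[-0.3,-3.9,0],[-2.5,-0.1,5.2],255],[[-0.3,-3.9,0],[-2.5,-0.1,5.2],255],[[-0.3,-3.9,0],[-2.5,-0.1,5.2],255],[[-0.3,-3.9,0],[-2.5,-0.1,5.2],255]]'

```text
clock: 20.95
tcp_pos: [0.4318, -0.0657, 0.1985]
orientation: [0.332, 0.07, 0.941, -0.023]
wrist_force: [0.4, 0.7, 0.3]
finger_gap: -0.0001
grip_force: 0.0
```

```bash
python3 - <<'E'
from g import *
rel(pose([0,-52,199],41),pose([26,-52,199],43))
E
```

```text
t 20.95 F [0.4 0.7 0.3] gap -0.0001 q [-0.48 -0.47 -0.98  0.41  0.21 -0.26]
stand [-39.3 -49.5 198.5] disp [  76.2 -379.   198.5] z [ 0.621 -0.09  -0.779] y [0.147 0.989 0.002]
turn [0.1, -2.2, -0.0] shift [-3.1, -0.25, 2.43]
turn [0.1, -4.2, -0.0] shift [-5.12, -0.25, 4.06]
```

Emit:
carry_out --steps '[[[0,-0.6,0],[-0.8,-0.25,0.6],255],[[0,-1.1,0],[-1.5,-0.25,1.2],255],[[0,-1.6,0],[-2.2,-0.25,1.7],255],[[0,-2.1,0],[-2.8,-0.25,2.2],255],[[0,-2.6,0],[-3.4,-0.25,2.7],255],[[0,-3.1,0],[-4,-0.25,3.2],255],[[0,-3.7,0],[-4.6,-0.25,3.65],255],[[0,-4.2,0],[-5.1,-0.25,4.1],255]]'

```text
clock: 21.95
tcp_pos: [0.4968, -0.0779, 0.1982]
orientation: [0.366, 0.069, 0.928, -0.026]
wrist_force: [-0.0, 0.6, 0.3]
finger_gap: -0.0001
grip_force: 0.0
```

```bash
cat > kp.py <<'E'
from g import *
for n in('top','scene'):
    im,d,c=cam(n); P=pts(d,c); hsv=cv2.cvtColor(im,cv2.COLOR_RGB2HSV).astype(int);H,S=hsv[...,0],hsv[...,1]
    for nm,A in(('red',((H<8)|(H>172))&(S>130)),('yel',(H>18)&(H<32)&(S>160))):
        Q=P[A&(d>0)&(P[...,2]>.17)&(P[...,2]<.24)&(P[...,0]>.4)&(P[...,0]<.6)&(abs(P[...,1])<.12)]
        if len(Q): print(n,nm,len(Q),R.from_euler('z',YAW,degrees=True).inv().apply(Q*1000-O).mean(0).round(0))
rel(pose([-20,-52,201],40),pose([-90,-52,225],35))
E
python3 kp.py
```

```text
top red 20 [  3.  17. 203.]
scene red 1 [  2. -15. 184.]
t 22.05 F [0.8 0.7 0.2] gap 0.0002 q [-0.44 -0.33 -0.97  0.2   0.2  -0.21]
stand [ 26.6 -52.  198. ] disp [ 141.7 -387.8  198. ] z [ 0.675 -0.098 -0.731] y [0.146 0.989 0.003]
turn [0.2, 3.0, -0.0] shift [3.21, 0.0, -3.4]
turn [0.2, 8.0, -0.0] shift [6.69, 0.02, -9.93]
```

Red is back at the front (3,17), so the keeper has snapped shut. I retreat and check.

Emit:
carry_out --steps '[[[0,1,0],[1.2,0,-1.2],255],[[0,2,0],[2.3,0,-2.4],255],[[0,3,0],[3.2,0,-3.5],255],[[0,5,0],[4.4,0,-5.5],255],[[0,7,0],[5.6,0,-7.7],255],[[0,8,0],[6.7,0,-9.9],255],[[0,8,0],[6.7,0,-11],255],[[0,8,0],[6.7,0,-11],255]]'

```text
clock: 23.05
tcp_pos: [0.3736, -0.06, 0.2338]
orientation: [0.301, 0.071, 0.951, -0.021]
wrist_force: [-0.3, -0.5, -0.2]
finger_gap: 0.0004
grip_force: 0.0
```

```bash
python3 kp.py; python3 - <<'E'
from h import *
im,d,c=cam('scene'); cv2.imwrite('pics/v6.png',cv2.resize(im[110:260,140:340,::-1],(800,600),interpolation=cv2.INTER_CUBIC))
E
```

```text
top red 60 [  1.   4. 205.]
scene red 49 [ -1.   4. 200.]
scene yel 34 [ 31. -30. 202.]
t 23.15 F [ 0.4 -0.1  0.1] gap -0.0 q [-0.57 -0.6  -0.89  0.71  0.24 -0.35]
stand [-97.8 -52.3 232.8] disp [  17.8 -376.1  232.8] z [ 0.568 -0.082 -0.819] y [0.147 0.989 0.002]
turn [0.1, -5.0, -0.0] shift [-4.55, 0.01, 7.07]
turn [0.1, 0.0, -0.0] shift [-0.19, 0.03, 1.08]
```

View pics/v6.png

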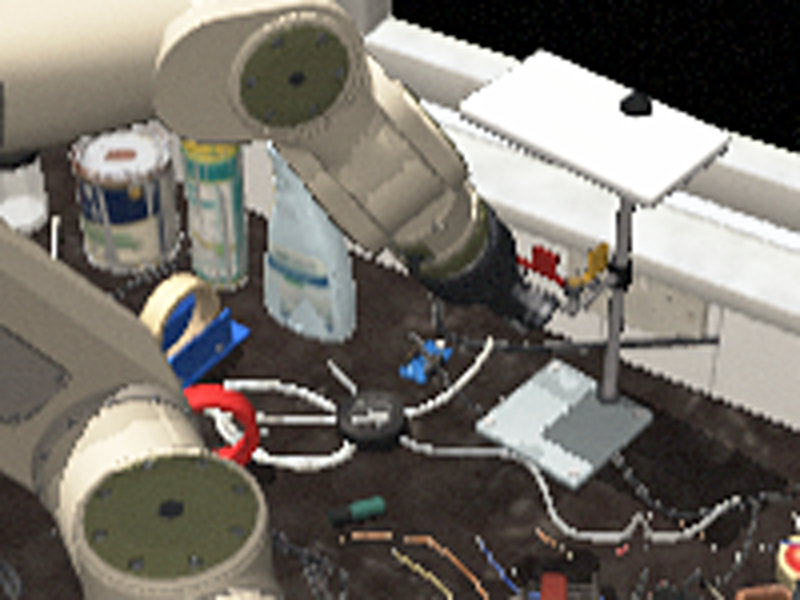

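The picture shows the keeper shut (red (543,262), yellow (597,262)) over the empty hook. The roll is in the dispenser at (180,310), and the blue module at (428,360) has not moved.

```bash
python3 -c "
from workcell import env
print(env.hand_in())"
```

```text
the job is handed in; nothing more can be done
None
```

The masking tape stands home on the rollers in the blue dispenser, the keeper is snapped shut over the empty hook, the gripper is clear of everything, and the job was handed in at about 23 s; on the first lowering the roll met one roller with about 40 N at the wrist, so I backed off and re-seated it.

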